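# Reset the peak pointer and hold the sensor over its reference

### The arm

A 6-joint arm with a two-finger parallel gripper is mounted at the origin on a cart in front of the work surface, level with it; the furniture and walls round the work are solid. World frame = base frame: x ahead of the robot, y to its left, z up, the work surface at z = 0. Lengths are in mm, angles in rad, forces in N, time in s.
With the tool pointing down it reaches from about 350 to 775 mm from the base axis. Payload 7.3 kg.
Tool frame: the origin (TCP) lies at the centre of the arm's flange, where the gripper is bolted on; the fingertips stand 178 mm ahead of it and the grasp point (between the pads) lies 159 mm ahead of it; z points along the fingers, y is the line along which they close (so a half turn about z gives the same grasp; the last joint's range is limited). The gripper opens to 92 mm and grips with 3 to 60 N. Pads are 19 mm wide; open, the fingers measure 130 mm over their backs; the gripper's body (75 mm by 190 mm) begins 47 mm behind the grasp point.
Start: joints at [1.11, 0.342, 1.524, -0, 1.275, -0.146], TCP at [162.532, 499.21, 404.741] pointing down, gripper open.
Joint ranges: [-2.53, 2.53], [-0.77, 2.02], [0.04, 2.7], [-1, 4.14], [0.28, 2.66], [-3.11, 3.11]. Speed limits (rad/s): [2.57, 2.57, 3.14, 3.14, 3.14, 3.14].

### API

Orientations are given as a unit quaternion [w, x, y, z].
In Python, from station import readout, imaging, order, finder gives the robot as it stands. The module is installed in compiled form; this text tells all that it offers.
- The arm moves only by the tool pendant, called after "Request:" as a command line: name --pt "numbers of a row" for each row, then --argument value for the rest. Schema: {"type":"object","properties":{"rows":{"type":"array","items":{"type":"array","items":{"type":"number"},"minItems":6,"maxItems":6},"minItems":1,"maxItems":20},"jaw":{"type":"number"},"squeeze":{"type":"number"},"only":{"type":"string"},"quiet":{"type":"boolean"},"lines":{"type":"string"}},"required":["rows"],"additionalProperties":false}. rows is a list of rows, 1 to 20 of them, each of 6 numbers: dx, dy, dz in units of 100 mm, then a rotation vector rx, ry, rz in rad; each row shifts and turns the commanded pose from where the row before left it, along the tool's axes as they then stand; what a row does not reach is not made up. A row lasts 1/12 s, in which the tool goes at most 41.7 mm and 0.125 rad, less where a joint would pass 70% of its speed; a pose out of reach is approached as far as the arm can. jaw is the finger opening in mm, set as the call begins (left out keeps the last). The fingers move at their own pace and stop on an object; squeeze is the grip in N (left out, the last holds). Time passes only in rows, so rows that do not move let the fingers close. The tool returns the time, the measured TCP pose, the force, the opening and the grip force at its end. only (a regular expression) keeps the lines of the reply that match it, lines (a string "A,B") keeps lines A to B, and quiet returns only ok. Input that does not fit is refused with a message, and nothing moves.
- readout.get_state(): the state, without advancing time (a new reading comes with each control period).
- imaging.capture(name): name is "side" or "top" or "wrist"; returns a dict with "pixels" (384x512x3 uint8, red, green, blue), "fx", "fy", "cx", "cy" (pixels), "distortion" ([k1, k2, p1, p2, k3] as OpenCV has them; the pictures are not rectified), "position" and "orientation" of the camera in the world; the wrist camera has in their place "hand_eye" (4x4, takes a point from camera to tool coordinates, whose origin is the TCP and whose axes are the flange's). Camera axes: x right, y down, z forward; pixel columns grow to the right and rows downward; lengths in mm; the calibration is good to about 2 mm. A picture is of the moment at which its call begins: read the wrist's pose just before it. There is no depth.
- order.close_job(): hands the job in; it is judged then, once.
Trained networks look in a picture, given as the dict that the camera call returned (one of the last four; its "shot" number tells which), for a name from the list of things; names that differ only in an ending like _2 or _b are one class to them, and where a whole thing is asked for, a point or a joint stands for the part that bears it (a point fixed in the world has none). Each returns a list of dicts, best first, with "confidence" (0 to 1); they miss things now and then, are a little off and sometimes report something else, mostly with a low value. They report only what shows in the picture. A call takes as long as a camera call. They do not tell look-alikes from the thing itself.
- finder.regions_of(thing, picture): "pixels" (384x512 bool, what is visible of it) and "box" ([left, top, right, bottom] in pixels, round what is visible of it).
- finder.tip_of(thing, picture): "pixel" ([column, row] in pixels: a listed point, or the origin of a listed thing).
The state is a dict: "time_s": time; "q": joint angles; "joint_vel": joint speeds; "effort": joint torques, N m; "ee_pos": TCP position; "ee_rot": TCP orientation; "force": force on the tool from outside, world axes, zero at the start; "ft_torque": the same for the moment, N m; "grip_width": finger opening in mm; "grip_force": force on a finger pad.
Only numpy, scipy, OpenCV 4.12 (cv2) and the standard library are available. Lean on these libraries where they do the work, as an engineer would, in place of code of your own. Each camera call takes 0.05 s, during which the arm holds its last target. There are 200 camera calls.

### The job

Take a non-contact reference reading: first turn the peak meter's reset knob back (counter-clockwise from above) until its pointer is fully home at the zero stop, and only then pick up the black sensor barrel. Carry it over the things on the bench without touching the vials, the carton or either reference stand with it and without disturbing the vials and carton, and bring it upright and centred above the stand with the round disc, stopping with a gap of about 10 mm between barrel and disc. Finish there: keep holding the barrel still in the gripper and do not put it down; the meter must still read zero.

Things in the scene. Friction and masses are not known exactly. Their poses are not given: they have to be found in the camera images.
- barrel: black sensor barrel, an upright cylinder about 45 mm in diameter (colliding shape: plain 45 mm cylinder) and 70 mm tall, about 0.11 kg, loose, standing on the bench at the left; origin at the centre of its underside, z up its axis
- peak_meter: grey peak-hold meter lying face up, a fixed box 84 x 84 mm, dial face 42 mm above the bench, small zero stop pin on the dial; origin at the centre of its underside; its +y axis is the direction from the dial centre to the zero mark, its +x the direction in which the clockwise scale runs on from there (1.57 rad)
- knob_grip (a point): point on the vertical axis of the meter's reset knob, 74 mm above the bench: where to grip. The knob is a black upright bar, 9 mm thick, 30 mm long, from 48 to 80 mm above the bench, over a 22 mm round skirt; the bar's length lies along the pointer. The point turns with the meter, not with the knob
- peak_pointer (a joint): angle of pointer and knob, rad: 0 = at the firm zero stop (pointer and bar along the meter's +y), growing clockwise seen from above to 2.6; starts at 0.7 to 1.4, stays where left (friction 0.03 N m). The bar lies along the meter's +y turned clockwise by this value. Turning on 0.05 to 0.1 rad against the stop makes sure it is home
- round_ref: fixed aluminium stand on an 80 x 80 mm foot, carrying a round dark steel disc of 46 mm diameter on a 56 mm round flange; 45 mm tall; origin at the centre of its underside
- round_ref_top (a point): centre of the upper face of the round disc, 45 mm above the bench: the target
- square_ref: similar fixed stand, 45 mm tall, whose tile is square (46 x 46 mm on a 56 mm square flange): not the target; origin at the centre of its underside. It and the round one may have changed places
- carton: white carton 84 x 136 x 66 mm tall, loose, in the middle between barrel and stands; origin at the centre of its underside
- vial_1: screw-cap sample vial, 26 mm in diameter, 54 mm tall, loose, upright; origin at the centre of its underside
- vial_2: the same kind of vial with another cap
- vial_3: the same kind of vial with another cap
Not all that is in view belongs to the job. Leave any green or red look-alike of the vial_2 alone.

How it is judged (in metres and radians):
On the way, in this order (a step that is already met when the one before it is completed fails the run):
1. the pointer is home at the zero stop, the barrel still stands where it was (value of joint peak_pointer below 0.06 rad and height (world z) of barrel below 0.01 m), for 0.2 s.
2. the barrel is lifted off the bench (height (world z) of barrel above 0.05 m), for 0.1 s.
At the end, for the whole second after the job is handed in: Pointer within 0.06 rad of zero; barrel held by the fingers, still (under 10 mm/s), upright within 0.1 rad, axis within 7 mm of the round disc's centre, underside 4 to 18 mm above the disc, not touching it; carton and vials upright and within 20 mm of where they stood (value of joint peak_pointer below 0.06 rad and horizontal distance between barrel and round_ref_top below 0.007 m and z of barrel in the frame of round_ref_top between 0.004 and 0.018 m and angle between each of barrel, carton, vial_1, vial_2, vial_3's own z axis and vertical below 0.1 rad and linear speed of barrel below 0.01 m/s and contact force between the fingers and barrel above 2 N and contact force between barrel and round_ref below 0.1 N and distance of each of carton, vial_1, vial_2, vial_3 from where it was at the start of the episode below 0.02 m); the arm keeps its last pose, push and grip.
It fails at once if the barrel lifted before the pointer is home (height (world z) of barrel above 0.02 m and value of joint peak_pointer above 0.1 rad).
It fails at once if the barrel touches a reference stand, a vial or the carton (contact force between barrel and carton above 0.3 N or contact force between barrel and vial_1 above 0.3 N or contact force between barrel and vial_2 above 0.3 N or contact force between barrel and vial_3 above 0.3 N or contact force between barrel and round_ref above 0.3 N or contact force between barrel and square_ref above 0.3 N).
It fails at once if a vial or the carton disturbed (distance of any of carton, vial_1, vial_2, vial_3 from where it was at the start of the episode above 0.03 m or angle between any of carton, vial_1, vial_2, vial_3's own z axis and vertical above 0.3 rad).
It also fails if it takes over 58 s, if anything falls off the work surface, if the arm or the gripper's body presses on something with over 40 N, if the wrist force passes 120 N, or if a joint passes its speed limit or range.

## Working session

There is one attempt and no reset: what is moved stays moved. The work goes in short steps, Python scripts to look and compute and a tool call to move; the robot and the scene stay as the last step left them, time stands still between calls to the robot, and variables do not carry over. Pictures are saved under pics/ and viewed, at most 10 in all, crops included, and the job is handed in when it is done.

```bash
mkdir -p pics; cat > h.py <<'E'
import numpy as np, cv2
from scipy.spatial.transform import Rotation as R
from station import readout, imaging, order, finder
def q2R(q): return R.from_quat([q[1],q[2],q[3],q[0]]).as_matrix()
def campose(p,s=None):
    if "hand_eye" in p:
        T=np.array(p["hand_eye"]); Rt=q2R(s["ee_rot"])
        return Rt@T[:3,:3], Rt@T[:3,3]+np.array(s["ee_pos"])
    return q2R(p["orientation"]), np.array(p["position"])
def K(p): return np.array([[p["fx"],0,p["cx"]],[0,p["fy"],p["cy"]],[0,0,1.]])
def ray(p,px,s=None):
    Rm,o=campose(p,s)
    u=cv2.undistortPoints(np.array(px,float).reshape(-1,1,2),K(p),np.array(p["distortion"],float)).reshape(-1,2)
    return o, np.c_[u,np.ones(len(u))]@Rm.T
def at_z(p,px,z,s=None):
    o,d=ray(p,px,s); return o+d*((z-o[2])/d[:,2])[:,None]
def proj(p,X,s=None):
    Rm,o=campose(p,s); Xc=(np.array(X,float).reshape(-1,3)-o)@Rm
    return cv2.projectPoints(Xc,np.zeros(3),np.zeros(3),K(p),np.array(p["distortion"],float))[0].reshape(-1,2)
def save(p,n): cv2.imwrite("pics/"+n,p["pixels"][...,::-1])
E
python3 - <<'E'
from h import *
s=readout.get_state(); print(s["time_s"],s["ee_pos"],s["ee_rot"])
H=dict(barrel=0,peak_meter=0,knob_grip=74,round_ref=0,round_ref_top=45,square_ref=0,carton=0,vial_1=0)
ims=[]
for c in ["top","side","wrist"]:
    p=imaging.capture(c); save(p,c+"0.png"); print(c,campose(p,s)[1].round())
    ims.append(p["pixels"][...,::-1])
    for n,z in H.items():
        for d in finder.tip_of(n,p)[:4]:
            print(n,round(d["confidence"],2),np.round(d["pixel"]),at_z(p,d["pixel"],z,s)[0].round(1))
E
```

```text
0.0 [162.46557456 499.07456086 404.05468953] [-2.15261063e-04  1.56725690e-01  9.87641875e-01 -7.33948952e-04]
top [ 269.  -10. 1411.]
barrel 0.65 [162. 193.] [530.7 340.3   0. ]
peak_meter 0.77 [199. 229.] [422.9 200.    0. ]
knob_grip 0.96 [197. 227.] [420.3 197.2  74. ]
round_ref 0.91 [355. 221.] [ 500.8 -304.8    0. ]
round_ref_top 0.79 [356. 216.] [ 509.2 -298.    45. ]
square_ref 0.78 [314. 230.] [ 458.6 -174.3    0. ]
square_ref 0.72 [258. 233.] [430.8   8.1   0. ]
square_ref 0.48 [196. 230.] [417.9 210.    0. ]
carton 0.69 [258. 229.] [442.8   9.3   0. ]
carton 0.25 [340. 188.] [ 606.5 -247.6    0. ]
vial_1 0.66 [161. 164.] [627.4 359.1   0. ]
vial_1 0.52 [339. 189.] [ 603.2 -245.5    0. ]
vial_1 0.47 [355. 198.] [ 576.5 -300.2    0. ]
vial_1 0.39 [357. 179.] [ 641.3 -304.9    0. ]
side [  614. -1244.   734.]
barrel 0.83 [268. 163.] [538.2 340.7   0. ]
peak_meter 0.58 [232. 182.] [427.7 187.    0. ]
knob_grip 0.73 [233. 159.] [431.3 206.8  74. ]
round_ref 0.93 [234. 274.] [ 490.5 -302.8    0. ]
round_ref_top 0.84 [239. 256.] [ 502.6 -288.4   45. ]
square_ref 0.89 [225. 247.] [ 454.1 -188.7    0. ]
carton 0.94 [225. 211.] [431.   -6.9   0. ]
carton 0.2 [225. 246.] [ 452.5 -182.8    0. ]
vial_1 0.65 [281. 260.] [ 601.3 -234.2    0. ]
vial_1 0.56 [221. 304.] [ 474.  -409.1    0. ]
vial_1 0.55 [299. 160.] [649.4 378.4   0. ]
vial_1 0.49 [278. 278.] [ 597.7 -308.2    0. ]
wrist [ 85. 524. 384.]
```

View pics/top0.png

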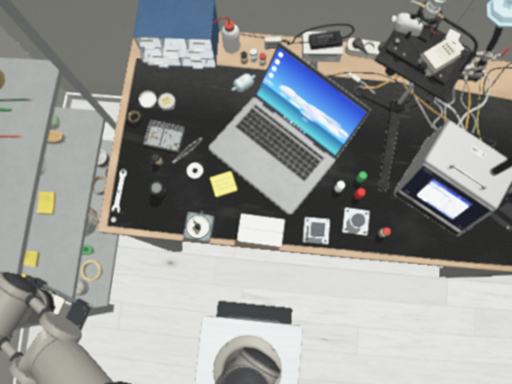

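View pics/side0.png

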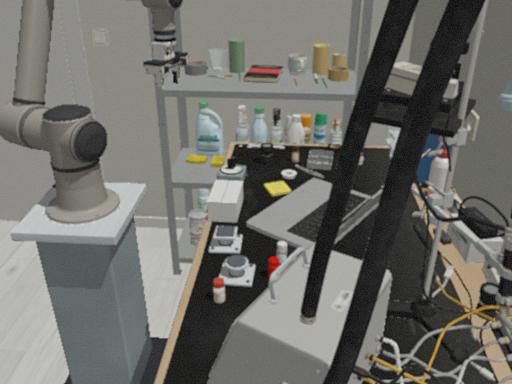

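The top view shows the meter at px (199,228), barrel at (157,188), carton at (260,230), square stand at (316,230) and round stand at (355,221). The side view agrees. The vials stand near the round stand, at (340,187), (360,194) and (384,232). I'm moving over the meter for a close look.

The rows are not in the units I measure in: shifts go in units of 100 mm. I convert before sending: -34 mm is -0.34, -20 mm is -0.2.

Request:
pendant --pt "-0.2 -0.1 0 0 0 0" --pt "-0.34 -0.165 0 0 0 0" --pt "-0.34 -0.165 0 0 0 0" --pt "-0.34 -0.165 0 0 0 0" --pt "-0.34 -0.165 0 0 0 0" --pt "-0.34 -0.165 0 0 0 0" --pt "-0.34 -0.165 0 0 0 0" --pt "-0.34 -0.165 0 0 0 0" --pt "-0.34 -0.165 0 0 0 0" --pt "-0.34 -0.165 0 0 0 0" --pt "-0.34 -0.165 0 0 0 0" --pt "-0.2 -0.1 0 0 0 0" --pt "-0.1 -0.05 0 0 0 0" --pt "0 0 0 0 0 0" --pt "0 0 0 0 0 0"

```text
time_s: 2.6
ee_pos: [474.2, 198.1, 404.5]
ee_rot: [-0.0, 0.157, 0.988, 0.0]
force: [-0.5, 0.3, -0.4]
grip_width: 91.5
grip_force: 0.0
```

```bash
python3 - <<'E'
from h import *
s=readout.get_state(); p=imaging.capture("wrist"); save(p,"w1.png")
print(campose(p,s)[1].round())
for n,z in dict(barrel=0,peak_meter=0,knob_grip=74,carton=0).items():
    for d in finder.tip_of(n,p)[:3]: print(n,round(d["confidence"],2),np.round(d["pixel"]),at_z(p,d["pixel"],z,s)[0].round(1))
for d in finder.regions_of("peak_pointer",p)[:2]: print(d["confidence"],d["box"])
E
```

```text
[397. 223. 385.]
barrel 0.58 [395. 166.] [532.2 347.5   0. ]
peak_meter 0.87 [253. 121.] [428.2 199.8  -0. ]
knob_grip 0.96 [249. 127.] [426.  199.4  74. ]
carton 0.92 [101. 178.] [434.2  -1.2   0. ]
0.69 [236.9, 112.7, 267.5, 137.7]
```

View pics/w1.png

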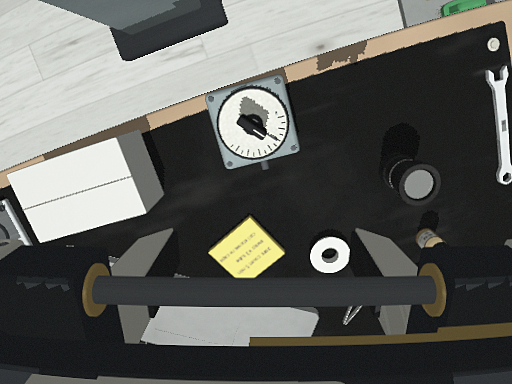

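The wrist view shows the meter's dial at px (252,122), with the pointer running from the knob to the lower right (~277,137), and the barrel at (415,180). I'll rectify the dial for a closer look.

```bash
cat > dial.py <<'E'
from h import *
def rect(name,c=(427,199.6),z=43,cam="wrist"):
    s=readout.get_state(); p=imaging.capture(cam)
    # image: up = world +x, left = world +y, 6 px/mm
    r,cc=np.mgrid[0:600,0:600]; X=c[0]+(300-r)/5.; Y=c[1]+(300-cc)/5.
    m=proj(p,np.c_[X.ravel(),Y.ravel(),np.full(X.size,z)],s).reshape(600,600,2).astype(np.float32)
    cv2.imwrite("pics/"+name,cv2.remap(p["pixels"][...,::-1],m,None,cv2.INTER_CUBIC))
if __name__=="__main__":
    import sys; rect(sys.argv[1])
E
python3 dial.py d1.png
```

```text
(no output)
```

View pics/d1.png

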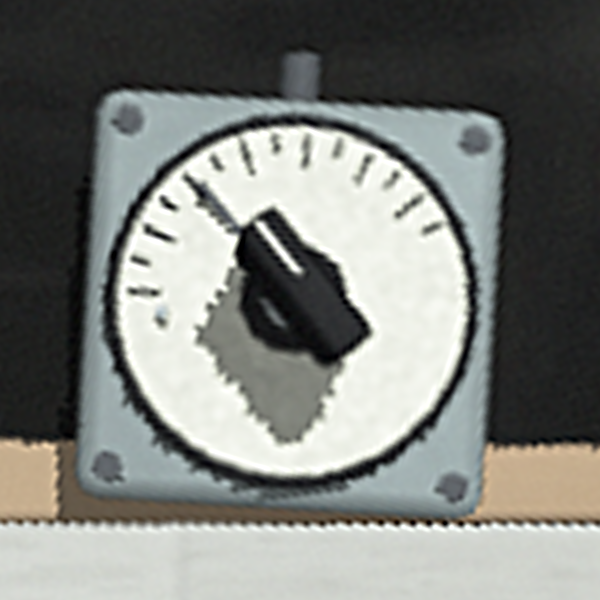

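The dial centre is at (426.6, 201) in world coordinates, and the zero direction is about +y, tilted 0.06 rad towards +x. The pointer reads about 0.83 rad, so the bar lies at about 0.69 rad in the world. The closing line should be at yaw -0.88.

Request:
pendant --pt "0.23 -0.06 0 0 0 0.11" --pt "0 0 0 0 0 0.119" --pt "0 0 0 0 0 0.119" --pt "0 0 0 0 0 0.119" --pt "0 0 0 0 0 0.119" --pt "0 0 0 0 0 0.119" --pt "0 0 0 0 0 0.119" --pt "0 0 0 0 0 0.119" --pt "0 0 0 0 0 0.119" --pt "0 0 0 0 0 0.119" --pt "0 0 0 0 0 0.119" --pt "0 0 0 0 0 0.119" --pt "0 0 0 0 0 0.119" --pt "0 0 0 0 0 0.119" --pt "0 0 0 0 0 0.119" --pt "0 0 0 0 0 0.119" --pt "0 0 0 0 0 0.119" --pt "0 0 0 0 0 0.119" --pt "0 0 0 0 0 0" --pt "0 0 0 0 0 0" --jaw 50

```text
time_s: 4.62
ee_pos: [450.6, 199.5, 404.8]
ee_rot: [-0.0, 0.94, 0.342, 0.0]
force: [0.3, 0.9, -0.0]
grip_width: 50.0
grip_force: 0.0
```

```bash
cat > m.py <<'E'
from h import *
def meas(cam,d):
    s=readout.get_state(); p=imaging.capture(cam)
    M=q2R(s["ee_rot"]); print("ee",np.round(s["ee_pos"],1),"yaw",np.arctan2(M[1,1],M[0,1]).round(3),"tilt",M[:,2].round(3),"q6",round(s["q"][5],2),"t",s["time_s"])
    for n,z in d.items():
        for k in finder.tip_of(n,p)[:3]:
            P=at_z(p,k["pixel"],z,s)[0]; t=M.T@(P-s["ee_pos"])
            print(n,round(k["confidence"],2),np.round(k["pixel"]),P.round(1),"tool",t.round(1))
    return s,p
E
python3 - <<'E'
from m import *
s,p=meas("wrist",dict(knob_grip=74,peak_meter=0,barrel=0,round_ref_top=45)); save(p,"w2.png")
E
python3 dial.py d2.png
```

```text
ee [450.6 199.5 404.8] yaw -0.873 tilt [ 0.  0. -1.] q6 1.13 t 4.6167
knob_grip 0.93 [246. 191.] [426.5 202.   74. ] tool [-16.9 -17.4 330.8]
peak_meter 0.63 [250. 170.] [429.7 203.2   0. ] tool [-13.7 -16.3 404.8]
barrel 0.71 [208.  14.] [534.8 348.7   0. ] tool [160.3 -60.2 404.9]
```

View pics/d2.png

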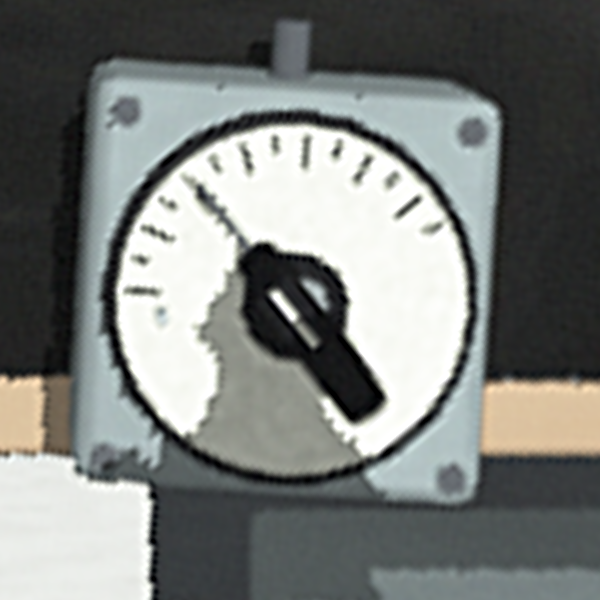

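Scaled: 30 mm is 0.3, 28 mm is 0.28.

Request:
pendant --pt "-0.17 -0.17 0 0 0 0" --pt "0 0 0 0 0 0" --pt "0 0 0.28 0 0 0" --pt "0 0 0.3 0 0 0" --pt "0 0 0.3 0 0 0" --pt "0 0 0.3 0 0 0" --pt "0 0 0.27 0 0 0" --pt "0 0 0.15 0 0 0" --pt "0 0 0.12 0 0 0" --pt "0 0 0 0 0 0" --pt "0 0 0 0 0 0" --jaw 50

```text
time_s: 5.83
ee_pos: [427.1, 201.4, 232.5]
ee_rot: [-0.0, 0.94, 0.34, -0.0]
force: [0.7, -1.1, 0.1]
grip_width: 49.7
grip_force: 0.0
```

Request:
pendant --pt "0 0 0 0 0 0" --pt "0 0 0 0 0 0" --pt "0 0 0 0 0 0" --pt "0 0 0 0 0 0" --pt "0 0 0 0 0 0" --pt "0 0 0 0 0 0" --pt "0 0 0 0 0 0" --pt "0 0 0 0 0 0" --pt "0 0 0 0 0 0" --pt "0 0 0 0 0 0" --jaw 0 --squeeze 10

```text
time_s: 6.67
ee_pos: [427.0, 201.4, 232.9]
ee_rot: [-0.0, 0.94, 0.34, 0.0]
force: [-0.8, -0.2, 2.3]
grip_width: 9.2
grip_force: 10.0
```

Request:
pendant --pt "0 0 0 0 0 -0.07" --pt "0 0 0 0 0 -0.07" --pt "0 0 0 0 0 -0.07" --pt "0 0 0 0 0 -0.07" --pt "0 0 0 0 0 -0.07" --pt "0 0 0 0 0 -0.07" --pt "0 0 0 0 0 -0.07" --pt "0 0 0 0 0 -0.07" --pt "0 0 0 0 0 -0.07" --pt "0 0 0 0 0 -0.07" --pt "0 0 0 0 0 -0.07" --pt "0 0 0 0 0 -0.05" --pt "0 0 0 0 0 -0.05" --pt "0 0 0 0 0 -0.03" --pt "0 0 0 0 0 0" --pt "0 0 0 0 0 0" --pt "0 0 0 0 0 0"

```text
time_s: 8.08
ee_pos: [426.8, 201.5, 232.8]
ee_rot: [-0.0, 0.699, 0.715, 0.0]
force: [-2.1, 1.7, 3.9]
grip_width: 10.5
grip_force: 10.6
```

```bash
python3 - <<'E'
from m import *
s,p=meas("wrist",{}); print(s["ft_torque"],s["force"])
E
```

```text
ee [426.8 201.5 232.8] yaw 0.022 tilt [-0.  0. -1.] q6 0.26 t 8.0833
[ 0.12430056  0.25929996 -0.27156557] [-2.11815819  1.65914244  3.91753387]
```

Torque of -0.27 N m and the fingers spread to 10.5 mm show the knob hard on its stop. I'll release, rise and check.

Scaled: -10 mm is -0.1, -35 mm is -0.35.

Request:
pendant --pt "0 0 0 0 0 0" --pt "0 0 0 0 0 0" --pt "0 0 0 0 0 0" --pt "0 0 0 0 0 0" --pt "0 0 0 0 0 0" --pt "0 0 0 0 0 0" --pt "0 0 -0.1 0 0 0" --pt "0 0 -0.3 0 0 0" --pt "0 0 -0.35 0 0 0" --pt "0 0 -0.35 0 0 0" --pt "0 0 -0.35 0 0 0" --pt "0 0 -0.3 0 0 0" --pt "0 0 -0.15 0 0 0" --pt "0 0 0 0 0 0" --jaw 85

```text
time_s: 9.3
ee_pos: [427.2, 201.5, 426.5]
ee_rot: [0.002, 0.699, 0.715, 0.003]
force: [0.5, 0.4, -0.1]
grip_width: 84.9
grip_force: 0.0
```

```bash
python3 - <<'E'
from m import *
s,p=meas("wrist",dict(knob_grip=74,barrel=0)); save(p,"w3.png")
for k in finder.regions_of("barrel",p)[:2]: print(k["confidence"],k["box"])
E
python3 dial.py d3.png
```

```text
ee [427.2 201.5 426.5] yaw 0.023 tilt [ 0.007  0.002 -1.   ] q6 0.26 t 9.3
knob_grip 0.76 [258. 170.] [424.5 200.8  74. ] tool [ -1.4  -5.4 352.5]
barrel 0.65 [353.  33.] [531.2 349.4   0. ] tool [144.6 104.2 427.6]
0.66 [337.6, 0.0, 396.9, 56.3]
```

View pics/d3.png

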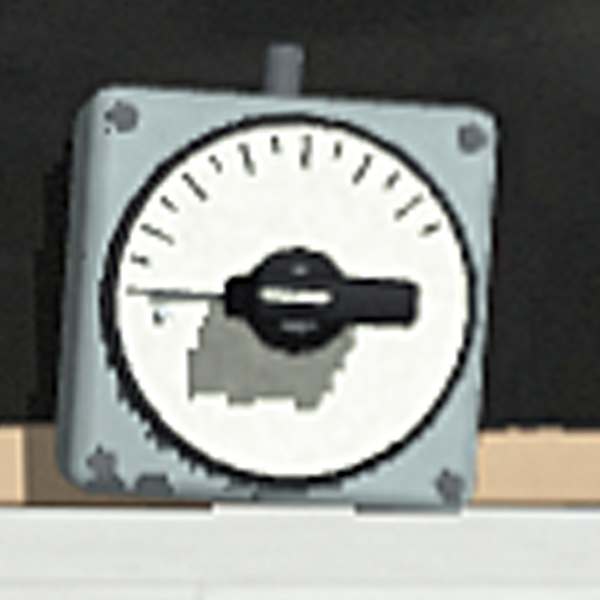

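View pics/w3.png

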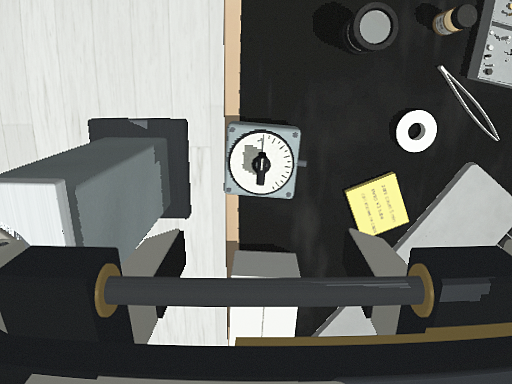

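The pointer rests on the zero tick (d3 px 130–225, 292). In the wrist view the barrel is at (373,27), with a dark-capped vial next to it at (455,18). I'm approaching the barrel.

Request:
pendant --pt "0.24 0.27 0 0 0 0" --pt "0.25 0.27 0 0 0 0" --pt "0.25 0.27 0 0 0 0" --pt "0.24 0.27 0 0 0 0" --pt "0 0 0 0 0 0" --pt "0 0 0 0 0 0" --jaw 75

```text
time_s: 10.05
ee_pos: [533.5, 302.8, 419.4]
ee_rot: [-0.001, 0.699, 0.716, -0.002]
force: [-0.8, -0.2, -0.4]
grip_width: 75.0
grip_force: 0.0
```

```bash
python3 - <<'E'
from m import *
s,p=meas("wrist",dict(barrel=0,vial_1=0)); save(p,"w4.png"); print(campose(p,s)[1].round())
for k in finder.regions_of("barrel",p)[:2]:
    print(k["confidence"],k["box"])
# predict silhouette vs mask: fit x,y by IoU
from scipy.optimize import minimize
m=finder.regions_of("barrel",p)[0]["pixels"]
a=np.linspace(0,2*np.pi,48,endpoint=False)
def sil(x,y):
    P=np.concatenate([np.c_[x+22.5*np.cos(a),y+22.5*np.sin(a),np.full(48,z)] for z in(0,70)])
    h=cv2.convexHull(proj(p,P,s).astype(np.float32)); im=np.zeros(m.shape,np.uint8)
    cv2.fillConvexPoly(im,(h*16).astype(int),1,shift=4); return im>0
f=lambda v:-(sil(*v)&m).sum()/(sil(*v)|m).sum()
r=minimize(f,[533,347],method="Nelder-Mead",options=dict(initial_simplex=[[533,347],[540,347],[533,354]])); print(r.x,r.fun)
E
```

```text
ee [533.5 302.8 419.4] yaw 0.024 tilt [-0.005 -0.002 -1.   ] q6 0.37 t 10.05
barrel 0.98 [264. 119.] [531.6 347.8   0. ] tool [ 45.7   1.  419.3]
barrel 0.7 [192. 350.] [427.5  -5.    0. ] tool [-304.4 -111.4  420.5]
[532. 384. 399.]
0.71 [242.6, 102.5, 289.0, 151.1]
[534.01212054 345.98449862] -0.9546742209631728
```

Request:
pendant --pt "0.22 0 0 0 0 0" --pt "0.22 0 0 0 0 0" --pt "0 0 0 0 0 0" --pt "0 0 0.3 0 0 0" --pt "0 0 0.35 0 0 0" --pt "0 0 0.35 0 0 0" --pt "0 0 0.35 0 0 0" --pt "0 0 0.3 0 0 0" --pt "0 0 0.2 0 0 0" --pt "0 0 0.15 0 0 0" --pt "0 0 0.1 0 0 0" --pt "0 0 0 0 0 0" --pt "0 0 0 0 0 0" --pt "0 0 0 0 0 0" --jaw 75

```text
time_s: 11.47
ee_pos: [532.0, 345.8, 214.3]
ee_rot: [0.0, 0.699, 0.715, 0.001]
force: [0.2, -0.1, 0.1]
grip_width: 74.7
grip_force: 0.0
```

```bash
python3 - <<'E'
from m import *
meas("wrist",{})
E
```

```text
ee [532.  345.8 214.3] yaw 0.023 tilt [ 0.002  0.001 -1.   ] q6 0.43 t 11.4667
```

Scaled: 6 mm is 0.06, 1 mm is 0.01.

Request:
pendant --pt "0 0.01 0.06 0 0 0" --pt "0 0 0 0 0 0" --pt "0 0 0 0 0 0" --pt "0 0 0 0 0 0" --pt "0 0 0 0 0 0" --pt "0 0 0 0 0 0" --pt "0 0 0 0 0 0" --pt "0 0 0 0 0 0" --jaw 30 --squeeze 25

```text
time_s: 12.18
ee_pos: [532.7, 345.9, 206.9]
ee_rot: [0.0, 0.699, 0.715, 0.0]
force: [0.2, -0.2, 0.1]
grip_width: 44.8
grip_force: 25.0
```

Request:
pendant --pt "0 0 -0.05 0 0 0" --pt "0 0 -0.15 0 0 0" --pt "0 0 -0.2 0 0 0" --pt "0 0 -0.25 0 0 0" --pt "0 0 -0.25 0 0 0" --pt "0 0 -0.25 0 0 0" --pt "0 0 -0.25 0 0 0" --pt "0 0 -0.15 0 0 0" --pt "0 0 0 0 0 0" --pt "0 0 0 0 0 0" --pt "0 0 0 0 0 0"

```text
time_s: 13.1
ee_pos: [532.2, 345.7, 360.2]
ee_rot: [-0.0, 0.699, 0.715, -0.001]
force: [-0.7, -0.7, -1.5]
grip_width: 44.5
grip_force: 25.0
```

```bash
python3 - <<'E'
from m import *
s,p=meas("wrist",{})
for c in("top","side"):
    s,p=meas(c,dict(round_ref_top=45,round_ref=0,square_ref=0,vial_1=0))
E
```

```text
ee [532.2 345.7 360.2] yaw 0.023 tilt [-0.002 -0.001 -1.   ] q6 0.43 t 13.1
ee [532.2 345.7 359.8] yaw 0.023 tilt [-0.003 -0.001 -1.   ] q6 0.43 t 13.15
round_ref_top 0.76 [359. 218.] [ 503.2 -309.6   45. ] tool [-654.1  -43.1  315.9]
round_ref 0.72 [259. 228.] [445.4   6.6   0. ] tool [-336.6  -93.4  360.6]
round_ref 0.7 [356. 221.] [ 499.  -310.5    0. ] tool [-654.8  -47.1  360.9]
round_ref 0.54 [159. 161.] [638.5 364.9   0. ] tool [ 17.3 107.8 359.5]
square_ref 0.8 [316. 227.] [ 468.1 -179.8    0. ] tool [-523.5  -75.   360.8]
vial_1 0.6 [384. 232.] [ 472.5 -402.     0. ] tool [-745.6  -75.7  361.1]
vial_1 0.48 [359. 178.] [ 646.4 -310.7    0. ] tool [-658.4  100.2  360.4]
vial_1 0.47 [160. 162.] [636.4 360.8   0. ] tool [ 13.2 105.6 359.5]
ee [532.6 345.9 360.8] yaw 0.023 tilt [-0.001 -0.001 -1.   ] q6 0.43 t 13.4
round_ref_top 0.65 [236. 260.] [ 495.6 -303.8   45. ] tool [-648.5  -51.4  316.3]
round_ref 0.59 [233. 274.] [ 488.8 -302.6   -0. ] tool [-647.   -58.2  361.3]
square_ref 0.76 [226. 245.] [ 455.7 -178.4    0. ] tool [-522.2  -88.5  361.2]
vial_1 0.76 [221. 302.] [ 472.9 -402.8    0. ] tool [-746.9  -76.4  361.3]
vial_1 0.72 [276. 277.] [ 592.5 -305.1    0. ] tool [-652.    45.5  361.1]
vial_1 0.67 [278. 261.] [ 594.4 -239.3    0. ] tool [-586.3   48.8  361.1]
```

The barrel is held at 44.5 mm opening and lifted with its underside at about z = 153. I'm carrying it past the round stand so the wrist camera sits above that stand.

Scaled: -40 mm is -0.4, -30 mm is -0.3.

Request:
pendant --pt "-0.15 0 0 0 0 0" --pt "-0.3 -0.01 0 0 0 0" --pt "-0.4 -0.03 0 0 0 0" --pt "-0.4 -0.03 0 0 0 0" --pt "-0.4 -0.03 0 0 0 0" --pt "-0.4 -0.03 0 0 0 0" --pt "-0.4 -0.03 0 0 0 0" --pt "-0.4 -0.03 0 0 0 0" --pt "-0.4 -0.03 0 0 0 0" --pt "-0.4 -0.03 0 0 0 0" --pt "-0.4 -0.03 0 0 0 0" --pt "-0.4 -0.03 0 0 0 0" --pt "-0.4 -0.03 0 0 0 0" --pt "-0.4 -0.03 0 0 0 0" --pt "-0.4 -0.03 0 0 0 0" --pt "-0.4 -0.03 0 0 0 0" --pt "-0.4 -0.03 0 0 0 0" --pt "-0.3 0 0 0 0 0" --pt "-0.15 0 0 0 0 0" --pt "-0.1 0 0 0 0 0"

```text
time_s: 15.32
ee_pos: [502.1, -357.4, 361.5]
ee_rot: [0.0, 0.7, 0.714, -0.0]
force: [0.1, 0.4, -0.9]
grip_width: 44.5
grip_force: 25.0
```

Request:
pendant --pt "0 0 0 0 0 0" --pt "0 0 0 0 0 0" --pt "0 0 0 0 0 0" --pt "0 0 0 0 0 0"

```text
time_s: 15.65
ee_pos: [503.0, -353.6, 361.9]
ee_rot: [-0.0, 0.698, 0.716, 0.0]
force: [-0.3, -0.4, -0.8]
grip_width: 44.8
grip_force: 25.0
```

```bash
cat > t.py <<'E'
from m import *
import sys
s,p=meas("wrist",dict(round_ref_top=45,round_ref=0,square_ref=0)); save(p,sys.argv[1])
print(campose(p,s)[1].round())
for k in finder.regions_of("round_ref",p)[:2]: print(k["confidence"],k["box"])
E
python3 t.py w5.png
```

```text
ee [ 503.  -353.6  361.9] yaw 0.025 tilt [ 0.  0. -1.] q6 -0.76 t 15.65
round_ref_top 0.74 [258. 129.] [ 496.6 -307.7   45. ] tool [ 45.9  -5.3 316.9]
round_ref 0.67 [261. 121.] [ 499.6 -305.3    0. ] tool [ 48.2  -2.3 361.9]
[ 501. -272.  342.]
0.8 [224.1, 79.9, 305.0, 162.2]
```

View pics/w5.png

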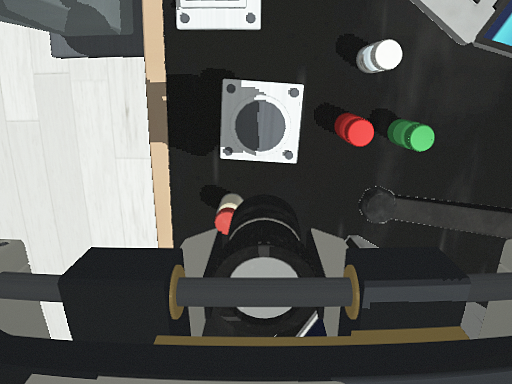

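The stand with the round disc is clear at px (260,124), and the barrel top at about (264,288). The red, green, white and red/white vials are around the stand and well below the barrel.

```bash
python3 - <<'E'
from m import *
s=readout.get_state(); p=imaging.capture("wrist"); M=q2R(s["ee_rot"]); e=np.array(s["ee_pos"])
g=cv2.cvtColor(p["pixels"],cv2.COLOR_RGB2GRAY)
c=cv2.HoughCircles(cv2.resize(g[75:170,215:315],None,fx=4,fy=4,interpolation=cv2.INTER_CUBIC),cv2.HOUGH_GRADIENT,1.5,200,param1=120,param2=20,minRadius=80,maxRadius=125)
print(c); 
px=c[0][0][:2]/4+[215,75]; print(px)
for q,z in ((px,45),((260.5,125),45),((260.5,122.2),6)):
    P=at_z(p,q,z,s)[0]; print(P.round(1),(M.T@(P-e)).round(1))
# expected disc radius in px at z=45
P=at_z(p,px,45,s)[0]; print("r px",np.linalg.norm(proj(p,P+[23,0,0],s)-proj(p,P,s)), "flange",np.linalg.norm(proj(p,P+[28,0,0],s)-proj(p,P,s)))
T=np.array(p["hand_eye"]); print(T.round(3))
u=cv2.undistortPoints(np.array([[[264.5,288.]]]),K(p),np.array(p["distortion"],float))[0,0]
d=T[:3,:3]@[*u,1]; print("barrel top tool",T[:3,3]+d*(137-T[2,3])/d[2])
for k in finder.tip_of("barrel",p)[:2]:
    u=cv2.undistortPoints(np.array([[k["pixel"]]],float),K(p),np.array(p["distortion"],float))[0,0]
    d=T[:3,:3]@[*u,1]; print(k["confidence"],k["pixel"],"barrel bottom tool",T[:3,3]+d*(207-T[2,3])/d[2])
E
```

```text
[[[180.75 198.75 101.15]]]
[260.1875 124.6875]
[ 498.7 -305.    45. ] [ 49.6  -3.  316.9]
[ 499.  -305.2   45. ] [ 49.3  -2.8 316.9]
[ 498.7 -306.7    6. ] [ 47.9  -3.1 355.9]
r px 25.7180610850168 flange 31.298382691623498
[[ 0.    -0.954 -0.3   81.427]
 [ 1.    -0.     0.     0.121]
 [-0.    -0.3    0.954 19.849]
 [ 0.     0.     0.     1.   ]]
barrel top tool [  2.07934272   0.44111932 137.        ]
0.72 [260.3, 223.9] barrel bottom tool [  0.92395449  -1.99152678 207.        ]
```

Scaled: -1 mm is -0.01, 20 mm is 0.2.

Request:
pendant --pt "0.12 -0.01 0 0 0 0" --pt "0.16 -0.01 0 0 0 0" --pt "0.12 -0.01 0 0 0 0" --pt "0.08 0 0 0 0 0" --pt "0 0 0 0 0 0" --pt "0 0 0.1 0 0 0" --pt "0 0 0.2 0 0 0" --pt "0 0 0.2 0 0 0" --pt "0 0 0.15 0 0 0" --pt "0 0 0.08 0 0 0" --pt "0 0 0.04 0 0 0" --pt "0 0 0 0 0 0" --pt "0 0 0 0 0 0" --pt "0 0 0 0 0 0" --pt "0 0 0 0 0 0"

```text
time_s: 17.25
ee_pos: [498.8, -307.3, 285.7]
ee_rot: [0.001, 0.699, 0.715, 0.0]
force: [-0.0, -0.4, -1.5]
grip_width: 44.8
grip_force: 25.0
```

```bash
python3 - <<'E'
from m import *
out=[]
for c in("side","top"):
    s,p=meas(c,dict(barrel=s["ee_pos"][2]-207 if 0 else 78,round_ref_top=45))
    x,y=proj(p,[499,-305,60])[0].astype(int); print(x,y)
    out.append(cv2.resize(p["pixels"][y-45:y+35,x-40:x+40,::-1],(400,400),interpolation=cv2.INTER_CUBIC))
cv2.imwrite("pics/f1.png",np.hstack(out))
E
```

```text
ee [ 498.8 -307.3  285.7] yaw 0.023 tilt [ 0.002 -0.001 -1.   ] q6 -0.71 t 17.25
barrel 0.9 [238. 250.] [ 502.  -311.3   78. ] tool [ -3.9   2.8 207.7]
round_ref_top 0.67 [237. 259.] [ 499.4 -301.6   45. ] tool [  5.9   0.4 240.7]
236 254
ee [ 498.7 -307.1  285.3] yaw 0.023 tilt [ 0.001 -0.001 -1.   ] q6 -0.71 t 17.4
358 218
```

View pics/f1.png

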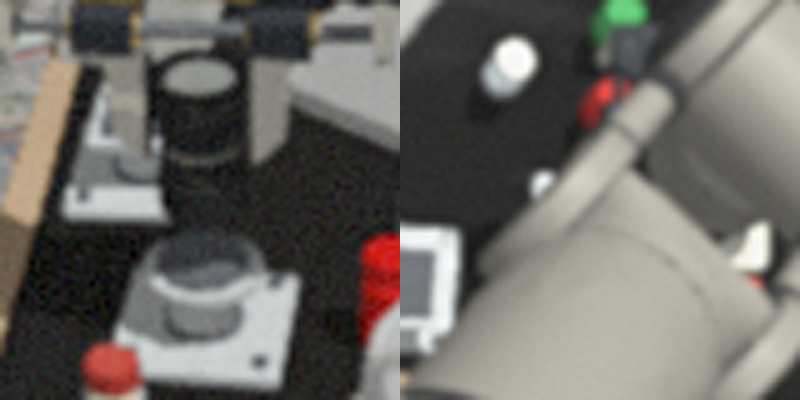

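In the side crop the barrel (centre column ~204) hangs centred above the disc (column ~206). I'm lowering it the last 23 mm.

Scaled: 6 mm is 0.06, 5 mm is 0.05.

Request:
pendant --pt "0.01 0 0.05 0 0 0" --pt "0 0 0.07 0 0 0" --pt "0 0 0.06 0 0 0" --pt "0 0 0.04 0 0 0" --pt "0 0 0.01 0 0 0" --pt "0 0 0 0 0 0" --pt "0 0 0 0 0 0" --pt "0 0 0 0 0 0" --pt "0 0 0 0 0 0" --pt "0 0 0 0 0 0" --pt "0 0 0 0 0 0" --pt "0 0 0 0 0 0" --pt "0 0 0 0 0 0"

```text
time_s: 18.63
ee_pos: [498.6, -306.1, 261.8]
ee_rot: [0.0, 0.699, 0.715, 0.0]
force: [-0.9, -0.2, -1.1]
grip_width: 44.5
grip_force: 25.0
```

```bash
python3 - <<'E'
from m import *
s,p=meas("wrist",{}); print(s["force"],s["grip_force"])
s,p=meas("side",dict(barrel=55.5,round_ref_top=45))
x,y=proj(p,[499,-305,60])[0].astype(int)
im=cv2.resize(p["pixels"][y-45:y+35,x-40:x+40,::-1],(560,560),interpolation=cv2.INTER_CUBIC)
im=cv2.convertScaleAbs(im,alpha=1.8)
a=np.linspace(0,2*np.pi,60)
for z,r,c in((45,23,(0,255,0)),(55.5,22.5,(0,255,255)),(125.5,22.5,(255,255,0))):
    q=proj(p,np.c_[499+r*np.cos(a),-305.2+r*np.sin(a),np.full(60,z)])
    cv2.polylines(im,[((q-[x-40,y-45])*7).astype(int).reshape(-1,1,2)],True,c,1)
cv2.imwrite("pics/f2.png",im)
E
```

```text
ee [ 498.6 -306.1  261.8] yaw 0.023 tilt [ 0. -0. -1.] q6 -0.7 t 18.6333
[-0.89766899 -0.15981415 -1.06698576] 24.997863471508026
ee [ 498.6 -306.   261.7] yaw 0.023 tilt [ 0.  0. -1.] q6 -0.7 t 18.6833
barrel 0.82 [238. 260.] [ 502.4 -318.6   55.5] tool [-12.7   3.5 206.2]
round_ref_top 0.87 [240. 259.] [ 504.8 -300.8   45. ] tool [  5.1   6.4 216.7]
```

View pics/f2.png

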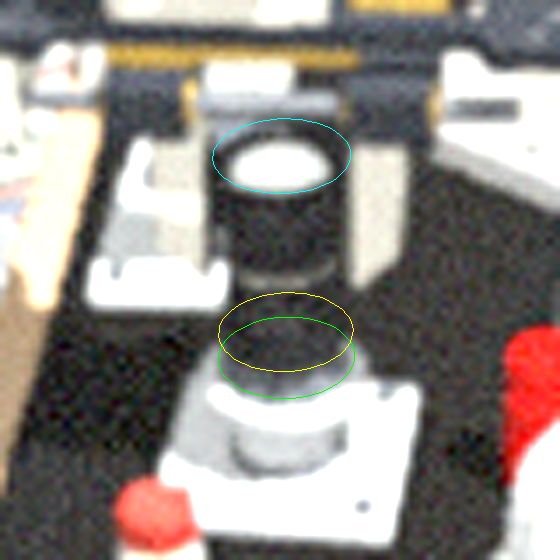

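The overlay matches: the barrel is centred to about 1 mm, upright and held at 25 N. The gap is about 10 mm, with no change in force. I'm handing in.

```bash
python3 -c "
from station import order
print(order.close_job())"
```

```text
the job is handed in; nothing more can be done
None
```

The job is handed in (no verdict came back): the meter read zero when checked after homing, and the barrel is held still and upright about 10 mm above the round disc, centred to 1–2 mm by my measurement.

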